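# Tip a weighed batch of tubes into its tray cell

### The arm

A 6-joint arm with a two-finger parallel gripper is mounted at the origin on a cart in front of the work surface, level with it; the furniture and walls round the work are solid. World frame = base frame: x ahead of the robot, y to its left, z up, the work surface at z = 0. Lengths are in m, angles in rad, forces in N, time in s.
With the tool pointing down it reaches from about 0.375 to 0.9 m from the base axis. Payload 3.1 kg.
Tool frame: the origin (TCP) lies at the very end of the fingers, on their centre line; the grasp point (between the pads) lies 19 mm behind it; z points along the fingers, y is the line along which they close (so a half turn about z gives the same grasp; the last joint's range is limited). The gripper opens to 87 mm and grips with 3 to 60 N. Pads are 19 mm wide; open, the fingers measure 117 mm over their backs; the gripper's body (75 mm by 190 mm) begins 51 mm behind the grasp point.
Start: joints at [-1.397, 0.527, 1.433, -0, 1.181, -0.178], TCP at [0.216, -0.586, 0.223] pointing down, gripper open.
Joint ranges: [-3.08, 3.08], [-0.75, 2.2], [0.22, 2.44], [-1.43, 4.57], [0, 2.65], [-2.85, 2.85]. Speed limits (rad/s): [2.79, 2.79, 3.14, 3.14, 3.14, 3.14].

### API

Orientations are given as a unit quaternion [x, y, z, w].
In Python, from rig import robot gives the robot as it stands. The module is installed in compiled form; this text tells all that it offers.
- The arm moves only by the tool play_rows, never from a script. Its argument "steps" is one flat list of numbers, 5 for each row, row after row: the opening, from -1 (shut) to 1 (fully open), then the shift along the tool's x, y, z as a fraction of full scale, then the turn about the tool's z as a fraction of full scale. In form: [claw, tx, ty, tz, twist, claw, tx, ty, tz, twist, ...]. A call has exactly 10 rows; each row shifts and turns the commanded pose from where the row before left it, along the tool's axes as they then stand; what a row does not reach is not made up. Full scale, the value 1, is 0.03 m for a shift and 0.1 rad for a turn. A row lasts 1/10 s, in which the tool goes at most 50 mm and 8.59 degrees, less where a joint would pass 70% of its speed; a pose out of reach is approached as far as the arm can. A call with a number of a shift or a turn outside -1 to 1 is refused whole. A call with a gripper value outside its range is refused whole. The fingers move at their own pace and stop on an object; "grip_force" is the grip in N (left out, the last holds). Time passes only in rows, so rows that do not move let the fingers close, or fill a call up. It gives the time, the measured TCP pose, the force, the opening and the grip force at its end, in the units of the state.
- robot.get_obs(): the state, without advancing time (a new reading comes with each control period).
- robot.camera(name): name is "scene" or "top" or "wrist"; returns a dict with "image" (420x560x3 uint8, red, green, blue), "mtx" (3x3 intrinsics, pixels), "rvec" (rotation vector, rad) and "tvec" (3), from world to camera coordinates, as OpenCV has them. Camera axes: x right, y down, z forward; pixel columns grow to the right and rows downward; lengths in m; the calibration is good to about 2 mm. The wrist camera is an equidistant fisheye: a pixel r from the principal point sees the ray r / f radians off the axis. A picture is of the moment at which its call begins. There is no depth.
- robot.hand_in(): hands the job in; it is judged then, once.
The state is a dict: "time": time; "q": joint angles; "joint_velocities": joint speeds; "joint_torque": joint torques, N m; "position": TCP position; "tool_rot": TCP orientation; "ft_force": force on the tool from outside, world axes, zero at the start; "moment": the same for the moment, N m; "grip_width": finger opening in m; "grip_force": force on a finger pad.
Only numpy, scipy, OpenCV 4.12 (cv2) and the standard library are available. Lean on these libraries where they do the work, as an engineer would, in place of code of your own. Each camera call takes 0.05 s, during which the arm holds its last target. There are 200 camera calls.

### The job

The batch of capped sample tubes in the scoop has been weighed. Tip the scoop, low over the tray and without touching the tubes, so that all three end up lying in the cell where another tube of the same kind already lies, with nothing else in the tray or on the bench disturbed; stand the empty scoop back on the pan of the scale. Then log the batch on the bench counter: press its plunger all the way down and let it spring back up.

Things in the scene. Friction and masses are not known exactly. Their poses are not given: they have to be found in the camera images.
- scoop: open steel weighing scoop, loaded, on the scale's pan at the start; about 0.17 kg. Origin: middle of its flat underside; z up; -x to the open pouring spout, +x to the handle. Floor x -52 to +54, 112 mm wide, 3 mm thick; in front a ramp rises at 15 degrees to the lip. Walls 21 mm high at the lip, 41 mm at the back
- scoop_lip (a point): middle of the scoop's straight open pouring lip, 112 mm wide: 90 mm to -x of the scoop's origin and 12 mm up. The tubes stay in while the scoop is level; slowly tipped nose-down they start to roll over the lip past about 15 degrees, and 45 empties it
- scoop_handle (a point): middle of the scoop's handle, a flat-sided bar along the scoop's x: 92 mm long (x 61 to 153), 20 mm wide (y), 24 mm high (z 16 to 40). This point is 107 mm to +x of the scoop's origin and 28 mm up. Grip it across its width
- tray: fixed grey tray, 292 (x) by 212 mm (y), on the worktop; rim and dividers 50 mm high, floor 4 mm thick. Origin: middle of its underside; z up. One 3 mm divider each way makes 2 x 2 equal cells, each 140 (x) by 100 mm (y) inside, centred at x +-71.5, y +-51.5 mm. Each holds one thing; which holds which varies
- tube_0_mid (a point): middle of a capped sample tube, 98 mm long, 16 mm thick (cap 18 mm), 0.02 kg, lying crosswise in the scoop at the start; it rolls. Cap colours mean nothing
- tube_1_mid (a point): middle of the second such tube in the scoop
- tube_2_mid (a point): middle of the third such tube in the scoop
- tube_3_mid (a point): middle of the tube of the same kind that lies in one tray cell from the start: its cell is the target
- tube_0: the same first tube; origin: centre of its round bottom end, z along the tube to its cap
- tube_1: the second tube, likewise
- tube_2: the third tube, likewise
- tube_3: the tube in the tray, likewise
- dropper_bottle_mid (a point): middle of a loose dropper bottle, 38 mm thick, 88 mm long, lying in one tray cell (top 42 mm above the worktop)
- lens_can: loose round can, 35 mm wide, 50 mm high, standing in one tray cell; origin: centre of its underside
- petri_dish: loose covered Petri dish, 60 mm wide, 15 mm high, lying in one tray cell; origin: centre of its underside
- bench_scale: fixed bench scale, 286 (x) x 206 mm (y); origin: middle of its underside
- pan_centre (a point): centre of the top of the scale's flat square pan, 84 mm above the worktop; the pan measures 174 (scale's x) by 197 mm (scale's y); axes as the scale's (z up). The wall dispenser hangs behind it from 290 mm up and about 70 mm beyond this point in +x
- plunger_top (a point): centre of the top of the round plunger head (29 mm wide) of the low fixed bench counter (78 x 64 mm); 52 mm above the worktop when up; pressed straight down
- plunger (a joint): how far the plunger is down (m): 0 up, 0.008 at its stop; its spring needs 1.8 N to start and 4.6 N at the stop, and pushes it up again
- timer: loose wedge-shaped timer, 42 x 68 x 54 mm, a bystander at the front edge; origin: centre of its underside
- pen: loose pen, 135 mm long, 16 mm thick, a bystander at the front edge; origin: centre of its underside
Things that resemble listed ones, but are neither listed nor needed, are in the scene too. Leave any red look-alike of the tube_3 alone.

How it is judged:
On the way, in this order (a step that is already met when the one before it is completed fails the run):
1. all three tubes have been tipped out and lie, with the tube that was there, in the one cell (((x of tube_0_mid in the frame of tray between -0.1415 and -0.0015 m and y of tube_0_mid in the frame of tray between -0.1015 and -0.0015 m and x of tube_1_mid in the frame of tray between -0.1415 and -0.0015 m and y of tube_1_mid in the frame of tray between -0.1015 and -0.0015 m and x of tube_2_mid in the frame of tray between -0.1415 and -0.0015 m and y of tube_2_mid in the frame of tray between -0.1015 and -0.0015 m and x of tube_3_mid in the frame of tray between -0.1415 and -0.0015 m and y of tube_3_mid in the frame of tray between -0.1015 and -0.0015 m) or (x of tube_0_mid in the frame of tray between -0.1415 and -0.0015 m and y of tube_0_mid in the frame of tray between 0.0015 and 0.1015 m and x of tube_1_mid in the frame of tray between -0.1415 and -0.0015 m and y of tube_1_mid in the frame of tray between 0.0015 and 0.1015 m and x of tube_2_mid in the frame of tray between -0.1415 and -0.0015 m and y of tube_2_mid in the frame of tray between 0.0015 and 0.1015 m and x of tube_3_mid in the frame of tray between -0.1415 and -0.0015 m and y of tube_3_mid in the frame of tray between 0.0015 and 0.1015 m) or (x of tube_0_mid in the frame of tray between 0.0015 and 0.1415 m and y of tube_0_mid in the frame of tray between -0.1015 and -0.0015 m and x of tube_1_mid in the frame of tray between 0.0015 and 0.1415 m and y of tube_1_mid in the frame of tray between -0.1015 and -0.0015 m and x of tube_2_mid in the frame of tray between 0.0015 and 0.1415 m and y of tube_2_mid in the frame of tray between -0.1015 and -0.0015 m and x of tube_3_mid in the frame of tray between 0.0015 and 0.1415 m and y of tube_3_mid in the frame of tray between -0.1015 and -0.0015 m) or (x of tube_0_mid in the frame of tray between 0.0015 and 0.1415 m and y of tube_0_mid in the frame of tray between 0.0015 and 0.1015 m and x of tube_1_mid in the frame of tray between 0.0015 and 0.1415 m and y of tube_1_mid in the frame of tray between 0.0015 and 0.1015 m and x of tube_2_mid in the frame of tray between 0.0015 and 0.1415 m and y of tube_2_mid in the frame of tray between 0.0015 and 0.1015 m and x of tube_3_mid in the frame of tray between 0.0015 and 0.1415 m and y of tube_3_mid in the frame of tray between 0.0015 and 0.1015 m)) and z of tube_0_mid in the frame of tray between 0 and 0.045 m and angle between tube_0's own z axis and vertical between 1.13 and 2.01 rad and z of tube_1_mid in the frame of tray between 0 and 0.045 m and angle between tube_1's own z axis and vertical between 1.13 and 2.01 rad and z of tube_2_mid in the frame of tray between 0 and 0.045 m and angle between tube_2's own z axis and vertical between 1.13 and 2.01 rad and z of tube_3_mid in the frame of tray between 0 and 0.045 m and angle between tube_3's own z axis and vertical between 1.13 and 2.01 rad), for 0.2 s.
2. the empty scoop stands on the scale's pan, let go (x of scoop in the frame of pan_centre between -0.05 and 0.05 m and y of scoop in the frame of pan_centre between -0.055 and 0.055 m and z of scoop in the frame of pan_centre between -0.004 and 0.004 m and angle between scoop's own z axis and vertical below 0.06 rad and contact force between scoop and bench_scale above 0.8 N and contact force between scoop and the fingers below 0.05 N), for 0.2 s.
3. the counter's plunger is pressed down to its stop (over 7 of 8 mm) (value of joint plunger above 0.007 m), for 0.05 s.
At the end, for the whole second after the job is handed in: All four tubes lie at rest in the cell of the first (middles between its walls and at most 45 mm up, within 24 degrees of level); the scoop stands level and free on the pan, its origin within 50 mm (x) and 55 mm (y) of the pan's centre; the plunger is up (under 2 mm down) (all of step 1 and all of step 2 and value of joint plunger below 0.002 m and linear speed of scoop below 0.02 m/s and linear speed of each of tube_0, tube_1, tube_2, tube_3 below 0.05 m/s); the robot touches nothing.
It fails at once if a tube is touched by the fingers (contact force between the fingers and tube_0 above 0.3 N or contact force between the fingers and tube_1 above 0.3 N or contact force between the fingers and tube_2 above 0.3 N or contact force between the fingers and tube_3 above 0.3 N).
It fails at once if a tube is dropped or thrown hard: it moves faster than 1.6 m/s (a free fall of 13 cm) (linear speed of any of tube_0, tube_1, tube_2, tube_3 above 1.6 m/s).
It fails at once if one of the other things in the tray (dropper bottle, lens can, Petri dish) is shifted by more than 25 mm (distance of any of dropper_bottle_mid, lens_can, petri_dish from where it was at the start of the episode above 0.025 m).
It fails at once if the timer or the pen beside the work is shifted by more than 30 mm (distance of any of timer, pen from where it was at the start of the episode above 0.03 m).
It also fails if it takes over 64 s, if anything falls off the work surface, if the arm or the gripper's body presses on something with over 40 N, if the wrist force passes 120 N, or if a joint passes its speed limit or range.

## Working session

There is one attempt and no reset: what is moved stays moved. The work goes in short steps, Python scripts to look and compute and a tool call to move; the robot and the scene stay as the last step left them, time stands still between calls to the robot, and variables do not carry over. Pictures are saved under pics/ and viewed, at most 10 in all, crops included, and the job is handed in when it is done.

Besides the shell and the picture viewer there is one more tool, called after "Request:" as name(argument=value, ...) on one line, values as JSON. play_rows: Moves the arm, as the interface text tells. Shift numbers are shares of 0.03 m and turn numbers shares of 0.1 rad, none past 1 either way. Its arguments: {"type":"object","properties":{"steps":{"type":"array"},"grip_force":{"type":"number"}},"required":["steps"]}

```bash
mkdir -p pics
cat > h.py <<'E'
import numpy as np, cv2, json
from rig import robot
from scipy.spatial.transform import Rotation as R
def cam(n):
    c=robot.camera(n); c={k:np.array(v) for k,v in c.items()}; return c
def save(c,f,crop=None,scale=1):
    im=c["image"][:,:,::-1]
    if crop: x0,y0,x1,y1=crop; im=im[y0:y1,x0:x1]
    cv2.imwrite(f,cv2.resize(im,None,fx=scale,fy=scale,interpolation=cv2.INTER_CUBIC))
def ray(c,u,v,fish=False):
    M=c["mtx"];Rm=cv2.Rodrigues(c["rvec"].astype(float))[0];o=-Rm.T@c["tvec"].ravel()
    d=np.array([(u-M[0,2])/M[0,0],(v-M[1,2])/M[1,1],1.])
    if fish:
        r=np.hypot(d[0],d[1]);d=np.array([np.sin(r)*d[0]/r,np.sin(r)*d[1]/r,np.cos(r)]) if r>0 else d
    d=Rm.T@d; return o,d/np.linalg.norm(d)
def plane(c,u,v,z,fish=False):
    o,d=ray(c,u,v,fish); return o+d*(z-o[2])/d[2]
def tri(*rays):
    A=sum(np.eye(3)-np.outer(d,d) for o,d in rays);b=sum((np.eye(3)-np.outer(d,d))@o for o,d in rays)
    p=np.linalg.solve(A,b);return p,[float(np.linalg.norm((np.eye(3)-np.outer(d,d))@(p-o))) for o,d in rays]
def proj(c,p):
    return cv2.projectPoints(np.array(p,float).reshape(-1,3),c["rvec"].astype(float),c["tvec"].astype(float),c["mtx"].astype(float),None)[0].reshape(-1,2)
E
python3 - <<'E'
from h import *
import pickle
C={n:cam(n) for n in("scene","top","wrist")}
pickle.dump(C,open("c0.pkl","wb"))
for n in C: print(n,C[n]["mtx"].tolist(),ray(C[n],280,210))
a=np.hstack([C["scene"]["image"],C["top"]["image"]])
save(C["scene"],"pics/scene0.png",None,1.42);save(C["top"],"pics/top0.png",None,1.42)
print(robot.get_obs())
E
```

```text
scene [[464.8646193270418, 0.0, 279.9205115085434], [0.0, 464.8646193270418, 201.48154718195678], [0.0, 0.0, 1.0]] (array([-0.22405821,  0.30461428,  1.15809637]), array([ 0.54958651, -0.32412709, -0.7699976 ]))
top [[506.38626929756134, 0.0, 278.8351316939853], [0.0, 506.38626929756134, 214.68180071584678], [0.0, 0.0, 1.0]] (array([ 0.29934121, -0.15088823,  1.3665909 ]), array([ 0.20164944, -0.02302174, -0.97918716]))
wrist [[325.19226210127806, 0.0, 277.8801283018861], [0.0, 325.19226210127806, 212.91433681123948], [0.0, 0.0, 1.0]] (array([ 0.28265977, -0.56203755,  0.38321488]), array([-0.23591609, -0.09168687, -0.96743843]))
{'time': 0.15, 'q': array([-1.39648087e+00,  5.28253086e-01,  1.43359341e+00,  1.39426394e-06,
        1.18140121e+00, -1.78508141e-01]), 'joint_velocities': array([ 2.13825520e-04, -2.05069258e-03, -3.60342338e-03,  8.34351166e-05,
        3.08261505e-04,  7.24473966e-06]), 'joint_torque': array([ 1.80683069e-04, -4.40432811e+01, -1.76841885e+01,  6.32947264e-02,
        5.52402937e-02, -1.00508439e-04]), 'position': array([ 0.21589367, -0.58593762,  0.22180079]), 'tool_rot': array([ 9.84479461e-01,  1.75497878e-01,  2.37949392e-06, -8.27519989e-04]), 'ft_force': array([ 1.21437774, -0.7909168 ,  0.2361191 ]), 'moment': array([-0.05010176,  0.03217607,  0.00907753]), 'grip_force': 0.0, 'grip_width': 0.08711530152220627}
```

View pics/scene0.png

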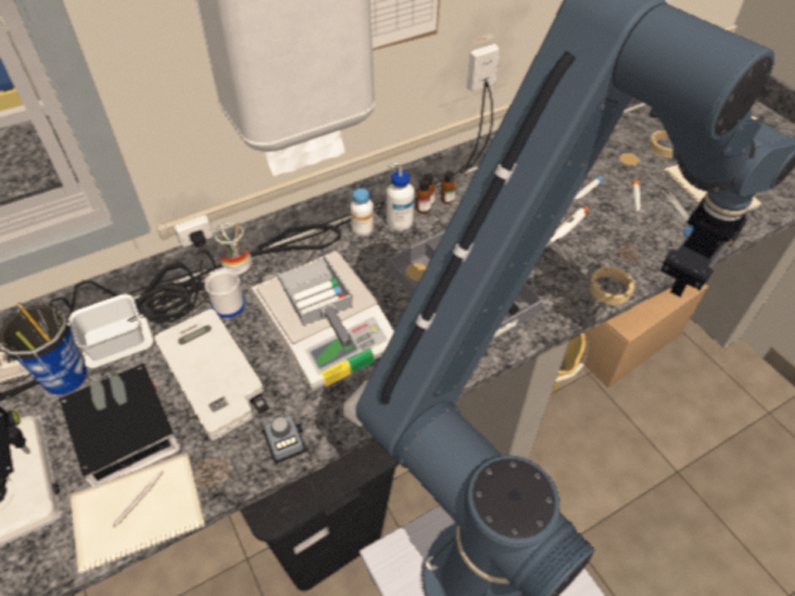

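View pics/top0.png

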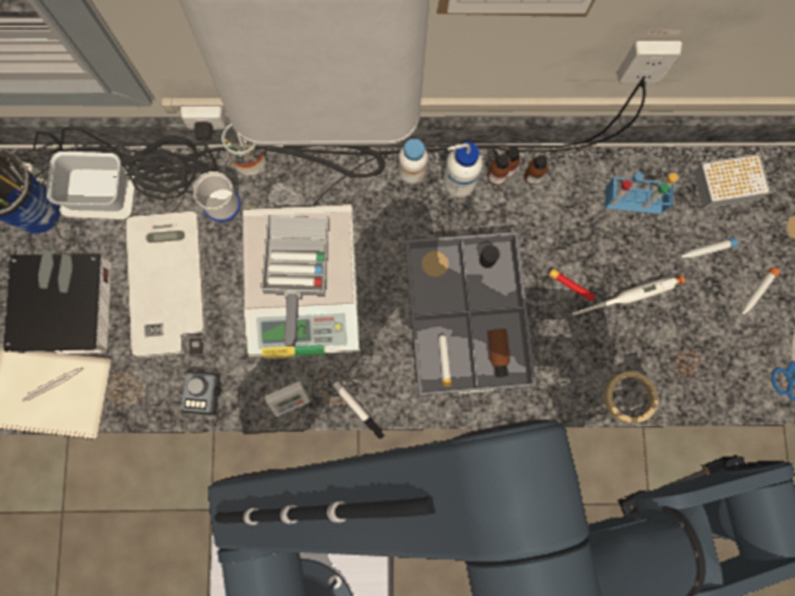

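The scene view shows the scoop at about (325,300) with its handle at (340,325) pointing at the robot, and the counter with its round plunger at (283,430). The top view shows:
- **Scoop:** tubes at (297,270), handle (291,320).
- **Tray:** spans (410–532, 235–392).
- **Tray contents:** white tube (445,360), bottle (498,352), can (489,255), dish (435,263).

**Look-alikes:**
- **Tubes:** red (572,285) and white/blue/orange ones outside the tray. The target is the one in the tray at (445,360).
- **Counter:** the device at (200,390) has a plunger. The timer (288,398) and the small block (193,343) are not it.

Next is a close crop to check this.

Run:
```python
from h import *
import pickle
C=pickle.load(open("c0.pkl","rb"))
t=C["top"]["image"][:,:,::-1];s=C["scene"]["image"][:,:,::-1]
def g(im,x0,y0,w,h,k): 
    o=cv2.resize(im[y0:y0+h,x0:x0+w],None,fx=k,fy=k,interpolation=cv2.INTER_CUBIC)
    for i in range(0,w,10): cv2.putText(o,str(x0+i),(i*k,8),0,.3,(0,0,255),1);cv2.line(o,(i*k,10),(i*k,14),(0,0,255),1)
    for i in range(10,h,10): cv2.putText(o,str(y0+i),(0,i*k),0,.3,(0,0,255),1);cv2.line(o,(20,i*k),(26,i*k),(0,0,255),1)
    return o
A=g(t,125,140,130,160,3);B=g(t,285,160,95,120,3)
o=np.zeros((590,790,3),np.uint8);o[:480,:390]=A;o[:360,395:680]=B
cv2.imwrite("pics/topcrop.png",o)
A=g(s,170,170,120,160,3);B=g(s,270,150,120,100,3)
o=np.zeros((590,790,3),np.uint8);o[:480,:360]=A;o[:300,365:725]=B
cv2.imwrite("pics/scenecrop.png",o)
```

```text
(no output)
```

View pics/topcrop.png

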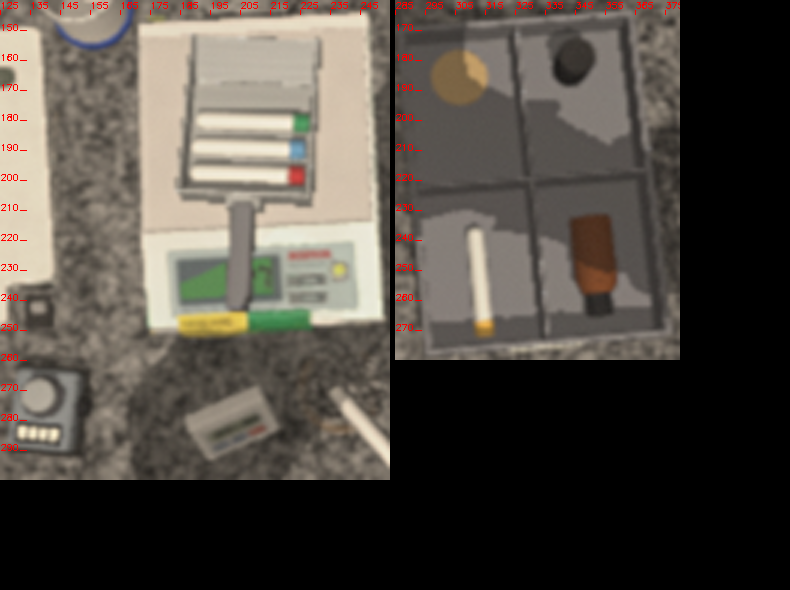

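View pics/scenecrop.png

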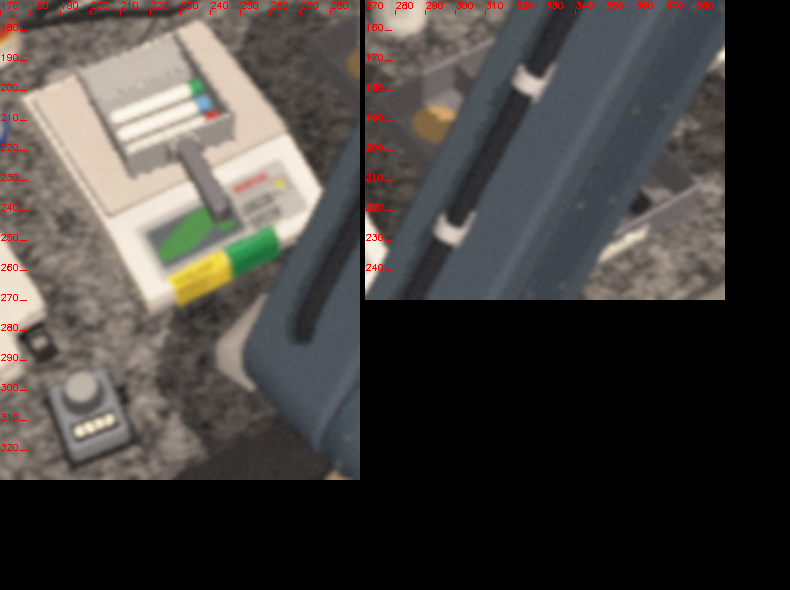

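The crops confirm the choices:
- **Target cell:** the tube in the tray has a yellow cap and lies near-left, at top px (312,252).
- **Scoop:** the handle runs from top px (206,208) to (204,243). The spout faces the wall.
- **Counter:** the plunger is at top px (138,272) and scene px (197,300).

Neighbouring the target cell on the right is the cell with the bottle.

Run:
```python
from h import *
import pickle
np.set_printoptions(precision=4,suppress=True)
C=pickle.load(open("c0.pkl","rb"));T,S=C["top"],C["scene"]
def t(a,b): print(tri(ray(T,*a),ray(S,*b)))
print("tail");t((204.3,242.7),(244,241));print("front");t((206,207.7),(231.7,217.3))
print("plunger");t((138.3,272.3),(197.3,300))
print("pan corners TL,TR")
for a in[(171.7,149.3),(247.7,146.7),(250,214),(173.3,217.3)]: print(plane(T,*a,.084))
t((171.7,149.3),(235,177.5)) # expected mismatch check
print("handle planes",plane(T,204.3,242.7,.124),plane(T,206,207.7,.124),"pl",plane(T,138.3,272.3,.052))
for n,a in dict(BR=(374.7,270),BL=(296.7,276),TR=(364,165.7),TL=(288,168),C=(329.3,221.7),L=(290,224.5),Rr=(368,218),Bot=(334.3,272.5)).items(): print(n,plane(T,*a,.05))
print("tube3",plane(T,312,237,.013),plane(T,313.5,270,.013))
```

```text
tail
(array([0.4747, 0.008 , 0.1147]), [0.0010425107145365894, 0.0010425107145365712])
front
(array([0.5612, 0.0034, 0.1232]), [0.0020134860535715605, 0.00201348605357154])
plunger
(array([0.4084, 0.1849, 0.0493]), [0.000763820418010897, 0.0007638204180108253])
pan corners TL,TR
[0.7288 0.1029 0.084 ]
[ 0.7352 -0.0973  0.084 ]
[ 0.5534 -0.1035  0.084 ]
[0.5461 0.0933 0.084 ]
(array([0.6113, 0.0172, 0.2873]), [0.06281492296591497, 0.06281492296591504])
handle planes [0.4741 0.0076 0.124 ] [0.5623 0.0049 0.124 ] pl [0.4086 0.1849 0.052 ]
BR [ 0.4094 -0.4268  0.05  ]
BL [ 0.3957 -0.2232  0.05  ]
TR [ 0.6916 -0.4109  0.05  ]
TL [ 0.6861 -0.2047  0.05  ]
C [ 0.538  -0.3121  0.05  ]
L [ 0.5312 -0.2078  0.05  ]
Rr [ 0.5473 -0.4154  0.05  ]
Bot [ 0.4038 -0.3211  0.05  ]
tube3 [ 0.503  -0.2685  0.013 ] [ 0.4139 -0.2704  0.013 ]
```

Tray yaw is about +0.066 rad. The handle middle is near (0.52, 0.006) and the plunger is at (0.409, 0.185). I'll move above the handle and check it with the wrist camera.

Request:
play_rows(steps=[1, 0, 0, 0, 0.97, 1, 0, 0, 0, 0.97, 1, 0, 0, 0, 0.97, 1, 0, 0, 0, 0.97, 1, 0.47, -1, 0, 0, 1, 0.47, -1, 0, 0, 1, 0.47, -1, 0, 0, 1, 0.47, -1, 0, 0, 1, 0.47, -1, 0, 0, 1, 0.47, -1, 0, 0])

```text
time: 1.15
position: [0.3072, -0.4081, 0.2223]
tool_rot: [1.0, -0.018, -0.0, -0.0]
ft_force: [0.7, 0.3, 0.3]
grip_width: 0.0868
grip_force: 0.0
```

Request:
play_rows(steps=[1, 0.47, -1, 0, 0, 1, 0.47, -1, 0, 0, 1, 0.47, -1, 0, 0, 1, 0.47, -1, 0, 0, 1, 0.47, -1, 0, 0, 1, 0.47, -1, 0, 0, 1, 0.47, -1, 0, 0, 1, 0.47, -1, 0, 0, 1, 0.47, -1, 0, 0, 1, 0.47, -1, 0, 0])

```text
time: 2.15
position: [0.4587, -0.1134, 0.2225]
tool_rot: [1.0, -0.018, -0.0, -0.0]
ft_force: [0.9, -0.2, -0.3]
grip_width: 0.0872
grip_force: 0.0
```

Request:
play_rows(steps=[1, 0.47, -1, 0, 0, 1, 0.47, -1, 0, 0, 1, 0.47, -1, 0, 0, 1, 0.47, -1, 0, 0, 1, 0, 0, 0, 0, 1, 0, 0, 0, 0, 1, 0, 0, 0, 0, 1, 0, 0, 0, 0, 1, 0, 0, 0, 0, 1, 0, 0, 0, 0])

```text
time: 3.15
position: [0.5187, 0.0025, 0.2226]
tool_rot: [1.0, -0.018, 0.0, 0.0]
ft_force: [-0.4, 0.1, 0.6]
grip_width: 0.087
grip_force: 0.0
```

Run:
```python
from h import *
import pickle
C={n:cam(n) for n in("top","wrist")}
pickle.dump(C,open("c1.pkl","wb"))
im=C["wrist"]["image"][:,:,::-1].copy()
im=cv2.resize(im,None,fx=1.4,fy=1.4,interpolation=cv2.INTER_CUBIC)
for i in range(0,560,40): cv2.putText(im,str(i),(int(i*1.4),10),0,.35,(0,0,255),1);cv2.line(im,(int(i*1.4),12),(int(i*1.4),18),(0,0,255),1)
for i in range(40,420,40): cv2.putText(im,str(i),(0,int(i*1.4)),0,.35,(0,0,255),1)
cv2.imwrite("pics/wrist1.png",im);o=robot.get_obs();print(o["time"],o["position"],R.from_quat(o["tool_rot"]).as_matrix()[:,0],o["q"])
```

```text
3.25 [0.51881731 0.0027739  0.22260953] [ 9.99349664e-01 -3.60589626e-02  2.98744797e-05] [-2.10262935e-01  3.85146052e-01  1.69654011e+00 -4.40408945e-06
  1.05987548e+00  1.39660233e+00]
```

View pics/wrist1.png

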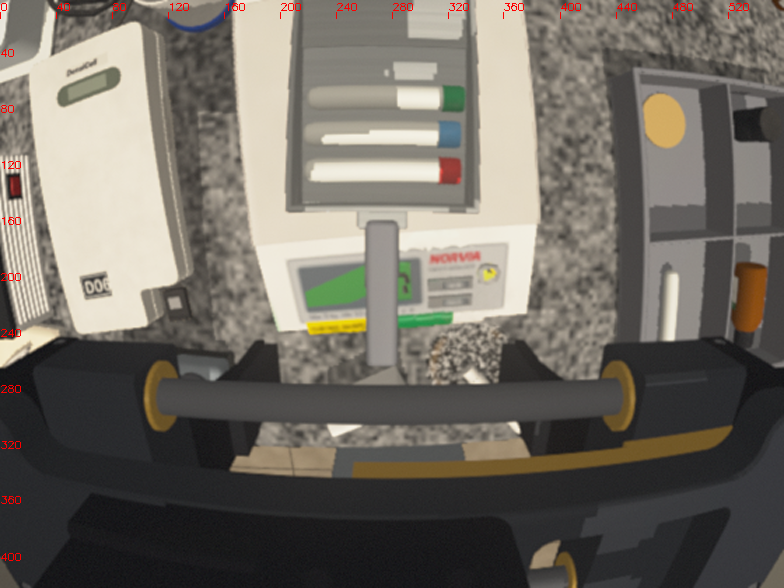

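The wrist view shows the handle between the fingers, from (271,159) to (274,261) in image px. The tray's divider cross is at about (523,166).

Run:
```python
from h import *
import pickle
np.set_printoptions(precision=4,suppress=True)
C=pickle.load(open("c1.pkl","rb"));W=C["wrist"];T=pickle.load(open("c0.pkl","rb"))["top"]
f=(271.4,158.6);t=(273.6,260.7)
print(plane(W,*f,.124,True),plane(W,*t,.124,True))
print(tri(ray(W,*f,True),ray(T,206,207.7)),tri(ray(W,*t,True),ray(T,204.3,242.7)))
print("cross",plane(W,523.5,166,.05,True),"L",plane(W,446,171,.05,True),"TL",plane(W,455,50,.05,True))
print("pan z",plane(W,256/1.4,250/1.4,.084,True),plane(W,540/1.4,222/1.4,.084,True))
print(ray(W,280,210,True)[0])
```

```text
[0.5645 0.0055 0.124 ] [0.4764 0.0074 0.124 ]
(array([0.5638, 0.0058, 0.1169]), [7.188147637942342e-05, 7.188147637947283e-05]) (array([0.4747, 0.0078, 0.1201]), [0.0003013143740458281, 0.0003013143740458327])
cross [ 0.5495 -0.3129  0.05  ] L [ 0.5413 -0.1896  0.05  ] TL [ 0.6815 -0.2035  0.05  ]
pan z [0.546  0.0923 0.084 ] [ 0.5585 -0.1027  0.084 ]
[ 0.5899 -0.0006  0.3841]
```

Request:
play_rows(steps=[1, 0, -0.13, 0.5, -0.15, 1, 0, 0, 0.7, 0, 1, 0, 0, 0.7, 0, 1, 0, 0, 0.7, 0, 1, 0, 0, 0.7, 0, 1, 0, 0, 0.6, 0, 1, 0, 0, 0.4, 0, 1, 0, 0, 0.05, 0, 1, 0, 0, 0, 0, 1, 0, 0, 0, 0])

```text
time: 4.25
position: [0.5198, 0.007, 0.0928]
tool_rot: [1.0, -0.01, 0.001, 0.0]
ft_force: [0.4, -1.1, 1.1]
grip_width: 0.0869
grip_force: 0.0
```

Request:
play_rows(steps=[-1, 0, 0, 0, 0, -1, 0, 0, 0, 0, -1, 0, 0, 0, 0, -1, 0, 0, 0, 0, -1, 0, 0, 0, 0, -1, 0, 0, 0, 0, -1, 0, 0, 0, 0, -1, 0, 0, 0, 0, -1, 0, 0, 0, 0, -1, 0, 0, 0, 0], grip_force=50)

```text
time: 5.25
position: [0.5191, 0.0071, 0.092]
tool_rot: [1.0, -0.01, 0.0, 0.0]
ft_force: [0.8, 0.3, -0.5]
grip_width: 0.0197
grip_force: 49.8
```

Request:
play_rows(steps=[-1, 0, 0, -0.1, 0, -1, 0, 0, -0.2, 0, -1, 0, 0, -0.2, 0, -1, 0, 0, -0.2, 0, -1, 0, 0, -0.2, 0, -1, 0, 0, -0.2, 0, -1, 0, 0, -0.2, 0, -1, 0, 0, -0.1, 0, -1, 0, 0, 0, 0, -1, 0, 0, 0, 0])

```text
time: 6.25
position: [0.5189, 0.0071, 0.134]
tool_rot: [1.0, -0.01, -0.0, -0.0]
ft_force: [-0.0, -0.4, -1.6]
grip_width: 0.0194
grip_force: 49.8
```

Run:
```python
from h import *
c=cam("scene");save(c,"pics/scene2.png",(150,120,330,300),3.2)
o=robot.get_obs();print({k:np.round(v,3) for k,v in o.items()})
```

```text
{'time': np.float64(6.3), 'q': array([-0.202,  0.517,  1.782,  0.   ,  0.843,  1.389]), 'joint_velocities': array([ 0.001,  0.003,  0.001, -0.   , -0.002,  0.001]), 'joint_torque': array([ 3.0000e-03, -3.9557e+01, -1.2904e+01,  6.2000e-02, -2.6900e-01,
        1.0000e-03]), 'position': array([0.519, 0.007, 0.134]), 'tool_rot': array([ 1.  , -0.01, -0.  , -0.  ]), 'ft_force': array([ 0.074, -0.629, -2.814]), 'moment': array([0.017, 0.21 , 0.022]), 'grip_force': np.float64(49.837), 'grip_width': np.float64(0.019)}
```

View pics/scene2.png

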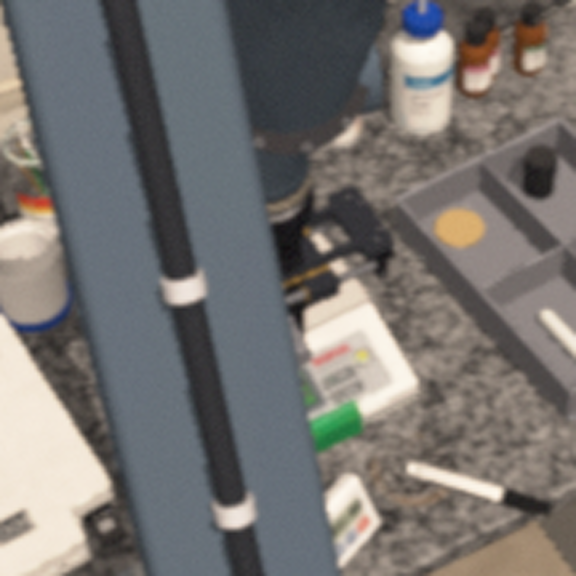

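Run:
```python
import numpy as np
n=30; w=np.ones(n); w[:4]=[.2,.4,.6,.8]; w[-4:]=[.8,.6,.4,.2]; w/=w.sum()
D=np.array([-.036,-.4976]); tw=-16.6*w
phi=-.021
for c in range(3):
    out=[]
    for i in range(10*c,10*c+10):
        d=D*w[i]; tx=d@[np.cos(phi),np.sin(phi)];ty=d@[np.sin(phi),-np.cos(phi)]
        out.append([-1,round(tx/.03,2),round(ty/.03,2),0,round(tw[i],2)]);phi-=round(tw[i],2)*.1
    print(sum(out,[]))
print(phi)
```

```text
[-1, np.float64(-0.01), np.float64(0.13), 0, np.float64(-0.13), -1, np.float64(-0.02), np.float64(0.26), 0, np.float64(-0.26), -1, np.float64(-0.03), np.float64(0.38), 0, np.float64(-0.38), -1, np.float64(-0.07), np.float64(0.51), 0, np.float64(-0.51), -1, np.float64(-0.11), np.float64(0.63), 0, np.float64(-0.64), -1, np.float64(-0.15), np.float64(0.62), 0, np.float64(-0.64), -1, np.float64(-0.19), np.float64(0.61), 0, np.float64(-0.64), -1, np.float64(-0.23), np.float64(0.6), 0, np.float64(-0.64), -1, np.float64(-0.27), np.float64(0.58), 0, np.float64(-0.64), -1, np.float64(-0.31), np.float64(0.56), 0, np.float64(-0.64)]
[-1, np.float64(-0.34), np.float64(0.54), 0, np.float64(-0.64), -1, np.float64(-0.38), np.float64(0.52), 0, np.float64(-0.64), -1, np.float64(-0.41), np.float64(0.49), 0, np.float64(-0.64), -1, np.float64(-0.44), np.float64(0.47), 0, np.float64(-0.64), -1, np.float64(-0.47), np.float64(0.44), 0, np.float64(-0.64), -1, np.float64(-0.49), np.float64(0.41), 0, np.float64(-0.64), -1, np.float64(-0.52), np.float64(0.37), 0, np.float64(-0.64), -1, np.float64(-0.54), np.float64(0.34), 0, np.float64(-0.64), -1, np.float64(-0.56), np.float64(0.3), 0, np.float64(-0.64), -1, np.float64(-0.58), np.float64(0.27), 0, np.float64(-0.64)]
[-1, np.float64(-0.6), np.float64(0.23), 0, np.float64(-0.64), -1, np.float64(-0.61), np.float64(0.19), 0, np.float64(-0.64), -1, np.float64(-0.62), np.float64(0.15), 0, np.float64(-0.64), -1, np.float64(-0.63), np.float64(0.11), 0, np.float64(-0.64), -1, np.float64(-0.64), np.float64(0.07), 0, np.float64(-0.64), -1, np.float64(-0.64), np.float64(0.03), 0, np.float64(-0.64), -1, np.float64(-0.51), np.float64(-0.01), 0, np.float64(-0.51), -1, np.float64(-0.38), np.float64(-0.03), 0, np.float64(-0.38), -1, np.float64(-0.25), np.float64(-0.03), 0, np.float64(-0.26), -1, np.float64(-0.13), np.float64(-0.02), 0, np.float64(-0.13)]
1.6430000000000007
```

Request:
play_rows(steps=[-1, -0.01, 0.13, 0, -0.13, -1, -0.02, 0.26, 0, -0.26, -1, -0.03, 0.38, 0, -0.38, -1, -0.07, 0.51, 0, -0.51, -1, -0.11, 0.63, 0, -0.64, -1, -0.15, 0.62, 0, -0.64, -1, -0.19, 0.61, 0, -0.64, -1, -0.23, 0.6, 0, -0.64, -1, -0.27, 0.58, 0, -0.64, -1, -0.31, 0.56, 0, -0.64])

```text
time: 7.3
position: [0.5079, -0.1474, 0.1338]
tool_rot: [0.97, 0.245, -0.0, 0.0]
ft_force: [-0.1, -0.1, -2.5]
grip_width: 0.0197
grip_force: 49.8
```

Request:
play_rows(steps=[-1, -0.34, 0.54, 0, -0.64, -1, -0.38, 0.52, 0, -0.64, -1, -0.41, 0.49, 0, -0.64, -1, -0.44, 0.47, 0, -0.64, -1, -0.47, 0.44, 0, -0.64, -1, -0.49, 0.41, 0, -0.64, -1, -0.52, 0.37, 0, -0.64, -1, -0.54, 0.34, 0, -0.64, -1, -0.56, 0.3, 0, -0.64, -1, -0.58, 0.27, 0, -0.64])

```text
time: 8.3
position: [0.4942, -0.3389, 0.1337]
tool_rot: [0.843, 0.538, -0.0, 0.0]
ft_force: [1.2, 0.2, -1.8]
grip_width: 0.0194
grip_force: 49.8
```

Request:
play_rows(steps=[-1, -0.6, 0.23, 0, -0.64, -1, -0.61, 0.19, 0, -0.64, -1, -0.62, 0.15, 0, -0.64, -1, -0.63, 0.11, 0, -0.64, -1, -0.64, 0.07, 0, -0.64, -1, -0.64, 0.03, 0, -0.64, -1, -0.51, -0.01, 0, -0.51, -1, -0.38, -0.03, 0, -0.38, -1, -0.25, -0.03, 0, -0.26, -1, -0.13, -0.02, 0, -0.13])

```text
time: 9.3
position: [0.4826, -0.4921, 0.1334]
tool_rot: [0.681, 0.733, -0.0, 0.0]
ft_force: [-0.3, 0.4, -2.5]
grip_width: 0.0191
grip_force: 49.8
```

Run:
```python
from h import *
import pickle
W=cam("wrist");T=cam("top");pickle.dump((W,T),open("c2.pkl","wb"))
o=np.zeros((600,800,3),np.uint8)
a=cv2.resize(W["image"][:,:,::-1],(560,420));o[:420,:560]=a[:600]
b=cv2.resize(T["image"][150:290,270:390,::-1],None,fx=2,fy=2);o[420-100:600,560:800]=b
for i in range(0,560,40): cv2.putText(o,str(i),(i,432),0,.33,(0,255,255),1)
for i in range(0,420,40): cv2.putText(o,str(i),(562,i+4),0,.33,(0,255,255),1)
cv2.imwrite("pics/w3.png",o)
o=robot.get_obs();print({k:np.round(v,3) for k,v in o.items()})
```

```text
{'time': np.float64(9.4), 'q': array([-0.956,  0.711,  1.335, -0.   ,  1.095, -1.029]), 'joint_velocities': array([ 0.011, -0.009,  0.016,  0.008,  0.009,  0.015]), 'joint_torque': array([ -0.282, -51.773, -17.071,   0.062,   0.228,  -0.07 ]), 'position': array([ 0.483, -0.492,  0.134]), 'tool_rot': array([ 0.681,  0.732, -0.   ,  0.   ]), 'ft_force': array([-0.13 , -0.377, -2.503]), 'moment': array([-0.188, -0.144, -0.027]), 'grip_force': np.float64(49.838), 'grip_width': np.float64(0.02)}
```

View pics/w3.png

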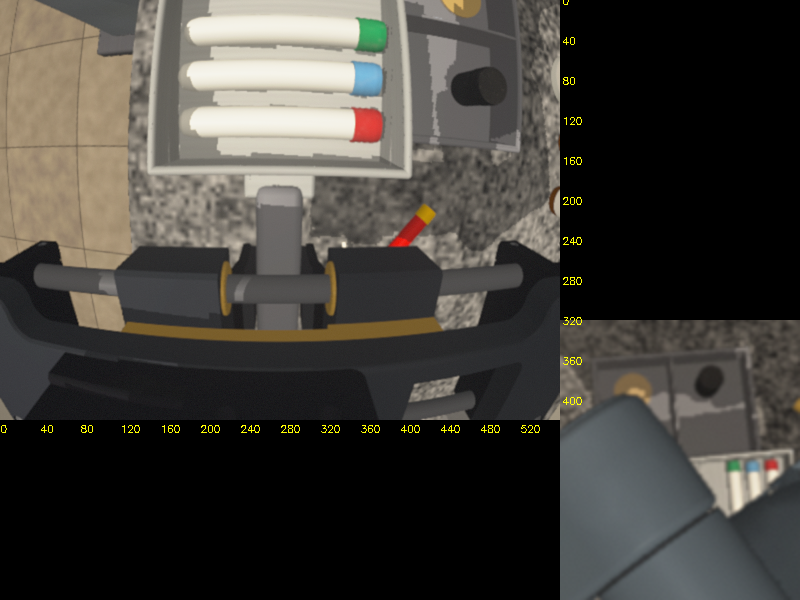

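The wrist view shows all three tubes still in the level scoop at rows 35, 78 and 125. The red look-alike at (410,225) is clear of the fingers. Since the tool can't be pitched, I'll rest the underside over the divider, loosen the grip so the nose sags onto it, and then raise the handle.

Request:
play_rows(steps=[-1, 0, 0, 0.1, 0, -1, 0, 0, 0.3, 0, -1, 0, 0, 0.35, 0, -1, 0, 0, 0.35, 0, -1, 0, 0, 0.35, 0, -1, 0, 0, 0.35, 0, -1, 0, 0, 0.3, 0, -1, 0, 0, 0.15, 0, -1, 0, 0, 0, 0, -1, 0, 0, 0, 0])

```text
time: 10.4
position: [0.4832, -0.4911, 0.0667]
tool_rot: [0.681, 0.732, -0.0, 0.0]
ft_force: [-0.1, 0.0, -2.5]
grip_width: 0.0194
grip_force: 49.8
```

Request:
play_rows(steps=[-1, 0, 0, 0, 0, -1, 0, 0, 0, 0, -1, 0, 0, 0, 0, -1, 0, 0, 0, 0, -1, 0, 0, 0, 0, -1, 0, 0, 0, 0, -1, 0, 0, 0, 0, -1, 0, 0, 0, 0, -1, 0, 0, 0, 0, -1, 0, 0, 0, 0], grip_force=10)

```text
time: 11.4
position: [0.4831, -0.4911, 0.0666]
tool_rot: [0.681, 0.732, -0.0, 0.0]
ft_force: [-0.3, -0.8, -1.8]
grip_width: 0.0201
grip_force: 10.0
```

```bash
cat >> h.py <<'E'
def st():
    W=cam("wrist");hsv=cv2.cvtColor(W["image"],cv2.COLOR_RGB2HSV)
    for n,lo,hi in(("red",0,4),("green",65,85),("blue",95,110),("yel",18,26)):
        m=cv2.inRange(hsv,(lo,120,60),(hi,255,255));N,L,s,c=cv2.connectedComponentsWithStats(m)
        print(n,[(c[i].round(1).tolist(),int(s[i,4])) for i in range(1,N) if s[i,4]>60])
    o=robot.get_obs();print(round(o["time"],2),*[np.round(o[k],3) for k in("position","ft_force","moment","grip_force","grip_width")])
    return W
E
python3 - <<'E'
from h import *
st()
E
```

```text
red [([358.3, 26.9], 747), ([443.6, 253.3], 476)]
green []
blue []
yel [([458.2, 236.4], 352), ([223.7, 288.3], 376), ([332.0, 288.5], 382), ([293.1, 331.3], 4071)]
11.45 [ 0.483 -0.491  0.067] [ 0.073 -0.841  0.429] [-0.213 -0.114  0.015] 9.994 0.02
```

Request:
play_rows(steps=[-1, 0.03, 0, -0.1, 0, -1, 0.03, 0, -0.1, 0, -1, 0.03, 0, -0.1, 0, -1, 0.03, 0, -0.1, 0, -1, 0.03, 0, -0.1, 0, -1, 0.03, 0, -0.1, 0, -1, 0.03, 0, -0.1, 0, -1, 0.03, 0, -0.1, 0, -1, 0.03, 0, -0.1, 0, -1, 0.03, 0, -0.1, 0], grip_force=7)

```text
time: 12.45
position: [0.4822, -0.4813, 0.0966]
tool_rot: [0.681, 0.732, 0.0, -0.0]
ft_force: [0.2, 0.6, -1.9]
grip_width: 0.0201
grip_force: 7.0
```

Run:
```python
from h import *
W=st();save(W,"pics/w4.png",None,1.2)
```

```text
red [([349.7, 46.9], 586), ([429.9, 248.3], 236)]
green [([351.4, 3.4], 154)]
blue []
yel [([483.1, 6.8], 507), ([440.4, 236.2], 293), ([223.5, 288.7], 381), ([332.1, 288.4], 384), ([292.9, 331.3], 4062)]
12.5 [ 0.482 -0.481  0.097] [ 0.354  0.363 -1.826] [ 0.01  -0.075  0.03 ] 7.0 0.02
```

View pics/w4.png

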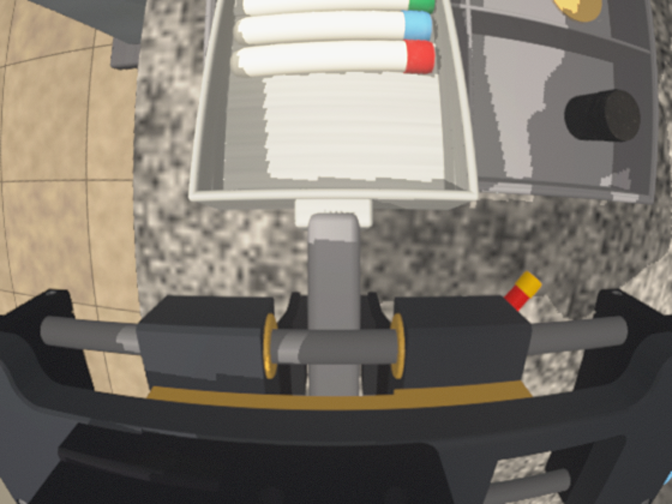

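The scoop pitches as planned. The tubes are gathered at the ramp (rows 5–55) and the back of the scoop is empty, so I'll keep raising the handle.

Request:
play_rows(steps=[-1, 0.036, 0, -0.075, 0, -1, 0.036, 0, -0.075, 0, -1, 0.036, 0, -0.075, 0, -1, 0.036, 0, -0.075, 0, -1, 0.036, 0, -0.075, 0, -1, 0.036, 0, -0.075, 0, -1, 0.036, 0, -0.075, 0, -1, 0.036, 0, -0.075, 0, -1, 0.036, 0, -0.075, 0, -1, 0.036, 0, -0.075, 0])

```text
time: 13.5
position: [0.4815, -0.4707, 0.1191]
tool_rot: [0.681, 0.732, 0.0, -0.0]
ft_force: [-0.6, 0.8, -2.2]
grip_width: 0.0203
grip_force: 7.0
```

Run:
```python
from h import *
st()
```

```text
red [([335.2, 8.3], 330), ([421.0, 247.1], 79)]
green []
blue []
yel [([469.0, 14.1], 1095), ([428.4, 239.0], 250), ([223.5, 288.6], 381), ([332.1, 288.4], 384), ([293.0, 331.3], 4061)]
13.55 [ 0.482 -0.471  0.119] [ 0.476  0.538 -1.61 ] [-0.002 -0.078  0.015] 7.0 0.02
```

Request:
play_rows(steps=[-1, 0.072, 0, -0.1, 0, -1, 0.072, 0, -0.1, 0, -1, 0.072, 0, -0.1, 0, -1, 0.072, 0, -0.1, 0, -1, 0.072, 0, -0.1, 0, -1, 0.072, 0, -0.1, 0, -1, 0.072, 0, -0.1, 0, -1, 0.072, 0, -0.1, 0, -1, 0.072, 0, -0.1, 0, -1, 0.072, 0, -0.1, 0])

```text
time: 14.55
position: [0.4799, -0.4492, 0.1492]
tool_rot: [0.681, 0.732, 0.0, -0.0]
ft_force: [-0.7, 1.1, -2.1]
grip_width: 0.0201
grip_force: 7.0
```

Run:
```python
from h import *
st()
```

```text
red [([328.6, 42.6], 324)]
green []
blue []
yel [([221.0, 14.6], 162), ([462.8, 37.6], 675), ([414.4, 244.6], 70), ([223.5, 288.5], 386), ([332.1, 288.6], 384), ([293.2, 331.3], 4061)]
14.6 [ 0.48  -0.449  0.15 ] [-0.298  0.153 -0.882] [-0.044 -0.076 -0.016] 7.0 0.02
```

Request:
play_rows(steps=[-1, 0.091, 0, -0.083, 0, -1, 0.091, 0, -0.083, 0, -1, 0.091, 0, -0.083, 0, -1, 0.091, 0, -0.083, 0, -1, 0.091, 0, -0.083, 0, -1, 0.091, 0, -0.083, 0, -1, 0.091, 0, -0.083, 0, -1, 0.091, 0, -0.083, 0, -1, 0.091, 0, -0.083, 0, -1, 0.091, 0, -0.083, 0])

```text
time: 15.6
position: [0.478, -0.4221, 0.1742]
tool_rot: [0.681, 0.732, 0.0, -0.0]
ft_force: [-0.4, 0.8, -1.0]
grip_width: 0.0199
grip_force: 7.0
```

Run:
```python
from h import *
W=st();save(W,"pics/w5.png",None,1.4)
```

```text
red []
green []
blue []
yel [([223.3, 42.5], 79), ([454.0, 68.0], 509), ([223.5, 288.4], 389), ([332.1, 288.5], 379), ([293.2, 331.3], 4065)]
15.65 [ 0.478 -0.422  0.175] [-0.298 -0.016 -2.373] [-0.093 -0.062  0.001] 7.0 0.02
```

View pics/w5.png

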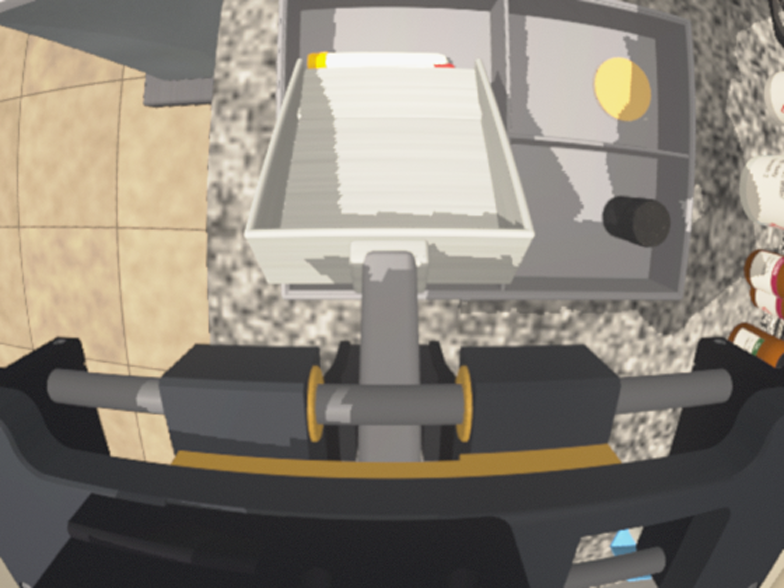

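The scoop is empty. The tray tube lies at about (380,60) with a poured tube's red cap beside it, and the dish and can are undisturbed. I'll reverse the pivot on the divider to level the scoop.

Request:
play_rows(steps=[-1, -0.091, 0, 0.083, 0, -1, -0.091, 0, 0.083, 0, -1, -0.091, 0, 0.083, 0, -1, -0.091, 0, 0.083, 0, -1, -0.091, 0, 0.083, 0, -1, -0.091, 0, 0.083, 0, -1, -0.091, 0, 0.083, 0, -1, -0.091, 0, 0.083, 0, -1, -0.091, 0, 0.083, 0, -1, -0.091, 0, 0.083, 0])

```text
time: 16.65
position: [0.48, -0.4496, 0.1487]
tool_rot: [0.681, 0.732, 0.0, -0.0]
ft_force: [-0.5, -0.0, -1.2]
grip_width: 0.0201
grip_force: 7.0
```

Request:
play_rows(steps=[-1, -0.072, 0, 0.1, 0, -1, -0.072, 0, 0.1, 0, -1, -0.072, 0, 0.1, 0, -1, -0.072, 0, 0.1, 0, -1, -0.072, 0, 0.1, 0, -1, -0.072, 0, 0.1, 0, -1, -0.072, 0, 0.1, 0, -1, -0.072, 0, 0.1, 0, -1, -0.072, 0, 0.1, 0, -1, -0.072, 0, 0.1, 0])

```text
time: 17.65
position: [0.4814, -0.4708, 0.1185]
tool_rot: [0.681, 0.732, 0.0, -0.001]
ft_force: [0.3, 1.6, -1.0]
grip_width: 0.02
grip_force: 7.0
```

```bash
cat >> h.py <<'E'
def back():
    # back wall rim edge row in wrist view: strongest vertical gradients along columns 230-250
    W=st();g=cv2.cvtColor(W["image"],cv2.COLOR_RGB2GRAY)[:250,225:250].astype(float).mean(1)
    d=np.diff(cv2.GaussianBlur(g.reshape(-1,1),(1,3),0).ravel());i=np.argsort(-abs(d))[:8];print("edges",[(int(k),round(float(d[k]))) for k in sorted(i)])
    return W
E
python3 - <<'E'
from h import *
back()
E
```

```text
red [([421.5, 247.4], 77)]
green []
blue []
yel [([469.1, 14.1], 1111), ([428.7, 239.2], 248), ([223.5, 288.5], 382), ([332.1, 288.5], 392), ([293.1, 331.3], 4057)]
17.7 [ 0.481 -0.471  0.118] [ 0.606  1.098 -1.038] [ 0.112 -0.151 -0.012] 7.001 0.02
edges [(146, -16), (155, 17), (156, 20), (157, 14), (162, -21), (163, -19), (246, -12), (247, -13)]
```

Request:
play_rows(steps=[-1, -0.036, 0, 0.075, 0, -1, -0.036, 0, 0.075, 0, -1, -0.036, 0, 0.075, 0, -1, -0.036, 0, 0.075, 0, -1, -0.036, 0, 0.075, 0, -1, -0.036, 0, 0.075, 0, -1, -0.036, 0, 0.075, 0, -1, -0.036, 0, 0.075, 0, -1, -0.036, 0, 0.075, 0, -1, -0.036, 0, 0.075, 0])

```text
time: 18.7
position: [0.4823, -0.482, 0.0964]
tool_rot: [0.681, 0.732, -0.0, -0.0]
ft_force: [-0.5, 0.3, -0.5]
grip_width: 0.0199
grip_force: 7.0
```

Request:
play_rows(steps=[-1, -0.03, 0, 0.1, 0, -1, -0.03, 0, 0.1, 0, -1, -0.03, 0, 0.1, 0, -1, -0.03, 0, 0.1, 0, -1, -0.03, 0, 0.1, 0, -1, -0.03, 0, 0.1, 0, -1, -0.03, 0, 0.1, 0, -1, -0.03, 0, 0.1, 0, -1, -0.03, 0, 0.1, 0, -1, -0.03, 0, 0.1, 0])

```text
time: 19.7
position: [0.4829, -0.4905, 0.0661]
tool_rot: [0.681, 0.732, 0.0, -0.0]
ft_force: [-0.0, 1.5, -0.6]
grip_width: 0.0201
grip_force: 7.0
```

Run:
```python
from h import *
import pickle
W=back()
g=cv2.cvtColor(pickle.load(open("c2.pkl","rb"))[0]["image"],cv2.COLOR_RGB2GRAY)[:250,225:250].astype(float).mean(1)
d=np.diff(cv2.GaussianBlur(g.reshape(-1,1),(1,3),0).ravel());i=np.argsort(-abs(d))[:8];print("level ref",[(int(k),round(float(d[k]))) for k in sorted(i)])
```

```text
red [([444.1, 254.2], 461)]
green []
blue []
yel [([458.6, 237.5], 354), ([223.6, 288.6], 382), ([332.1, 288.4], 386), ([293.0, 331.3], 4077)]
19.75 [ 0.483 -0.49   0.066] [-0.089 -0.265 -0.776] [-0.039 -0.116 -0.029] 7.001 0.02
edges [(151, -14), (152, -25), (153, -20), (161, 21), (162, 27), (163, 18), (169, -17), (170, -19)]
level ref [(45, 17), (46, 26), (90, 19), (154, -23), (155, -21), (164, 19), (165, 23), (166, 17)]
```

Request:
play_rows(steps=[-1, 0, 0, 0.04, 0, -1, 0, 0, 0.04, 0, -1, 0, 0, 0.04, 0, -1, 0, 0, 0.04, 0, -1, 0, 0, 0.04, 0, -1, 0, 0, 0.04, 0, -1, 0, 0, 0.04, 0, -1, 0, 0, 0.03, 0, -1, 0, 0, 0, 0, -1, 0, 0, 0, 0])

```text
time: 20.75
position: [0.4832, -0.4912, 0.0575]
tool_rot: [0.681, 0.732, -0.0, 0.0]
ft_force: [0.4, -2.7, 2.5]
grip_width: 0.0201
grip_force: 7.0
```

Run:
```python
from h import *
back()
```

```text
red [([448.6, 256.8], 476)]
green []
blue []
yel [([463.5, 240.0], 377), ([223.5, 288.6], 381), ([332.1, 288.1], 390), ([293.0, 331.3], 4078)]
20.8 [ 0.483 -0.491  0.057] [-0.209 -2.545  2.161] [-0.29  -0.177  0.011] 7.0 0.02
edges [(154, -18), (155, -29), (156, -25), (157, -13), (166, 24), (167, 26), (168, 17), (174, -12)]
```

Request:
play_rows(steps=[-1, 0, 0, 0, 0, -1, 0, 0, 0, 0, -1, 0, 0, 0, 0, -1, 0, 0, -0.1, 0, -1, 0, 0, -0.3, 0, -1, 0, 0, -0.5, 0, -1, 0, 0, -0.6, 0, -1, 0, 0, -0.6, 0, -1, 0, 0, -0.4, 0, -1, 0, 0, -0.2, 0], grip_force=50)

```text
time: 21.8
position: [0.4835, -0.4913, 0.1404]
tool_rot: [0.681, 0.732, -0.0, 0.001]
ft_force: [0.3, 0.7, -1.6]
grip_width: 0.0194
grip_force: 50.0
```

Run:
```python
from h import *
back()
n=30; w=np.ones(n); w[:4]=[.2,.4,.6,.8]; w[-4:]=[.8,.6,.4,.2]; w/=w.sum()
D=np.array([.042,.4985]); tw=16.64*w
phi=1.643
for c in range(3):
    out=[]
    for i in range(10*c,10*c+10):
        d=D*w[i]; tx=d@[np.cos(phi),np.sin(phi)];ty=d@[np.sin(phi),-np.cos(phi)]
        out+=[-1,round(float(tx/.03),2),round(float(ty/.03),2),0,round(float(tw[i]),2)];phi-=out[-1]*.1
    print(out)
print(phi)
```

```text
red [([403.7, 232.2], 567)]
green []
blue []
yel [([458.3, 7.5], 555), ([421.7, 211.9], 233), ([224.3, 288.5], 384), ([331.5, 288.3], 387), ([292.5, 331.3], 4077)]
21.85 [ 0.484 -0.491  0.141] [-0.232 -1.095 -1.544] [-0.191 -0.097  0.024] 50.0 0.02
edges [(156, -19), (157, -21), (165, 15), (166, 30), (167, 27), (174, -14), (197, -14), (243, -15)]
[-1, 0.13, 0.02, 0, 0.13, -1, 0.25, 0.04, 0, 0.26, -1, 0.38, 0.05, 0, 0.38, -1, 0.51, 0.04, 0, 0.51, -1, 0.64, 0.02, 0, 0.64, -1, 0.64, -0.02, 0, 0.64, -1, 0.64, -0.06, 0, 0.64, -1, 0.63, -0.1, 0, 0.64, -1, 0.62, -0.14, 0, 0.64, -1, 0.61, -0.18, 0, 0.64]
[-1, 0.6, -0.22, 0, 0.64, -1, 0.59, -0.26, 0, 0.64, -1, 0.57, -0.3, 0, 0.64, -1, 0.55, -0.33, 0, 0.64, -1, 0.53, -0.37, 0, 0.64, -1, 0.5, -0.4, 0, 0.64, -1, 0.47, -0.43, 0, 0.64, -1, 0.45, -0.46, 0, 0.64, -1, 0.41, -0.49, 0, 0.64, -1, 0.38, -0.51, 0, 0.64]
[-1, 0.35, -0.54, 0, 0.64, -1, 0.31, -0.56, 0, 0.64, -1, 0.28, -0.58, 0, 0.64, -1, 0.24, -0.59, 0, 0.64, -1, 0.2, -0.61, 0, 0.64, -1, 0.16, -0.62, 0, 0.64, -1, 0.1, -0.5, 0, 0.51, -1, 0.05, -0.38, 0, 0.38, -1, 0.03, -0.26, 0, 0.26, -1, 0.01, -0.13, 0, 0.13]
-0.02100000000000075
```

Request:
play_rows(steps=[-1, 0.13, 0.02, 0, 0.13, -1, 0.25, 0.04, 0, 0.26, -1, 0.38, 0.05, 0, 0.38, -1, 0.51, 0.04, 0, 0.51, -1, 0.64, 0.02, 0, 0.64, -1, 0.64, -0.02, 0, 0.64, -1, 0.64, -0.06, 0, 0.64, -1, 0.63, -0.1, 0, 0.64, -1, 0.62, -0.14, 0, 0.64, -1, 0.61, -0.18, 0, 0.64])

```text
time: 22.85
position: [0.4958, -0.3363, 0.1371]
tool_rot: [0.845, 0.535, -0.0, -0.002]
ft_force: [0.5, -0.3, -2.4]
grip_width: 0.0197
grip_force: 50.0
```

Request:
play_rows(steps=[-1, 0.6, -0.22, 0, 0.64, -1, 0.59, -0.26, 0, 0.64, -1, 0.57, -0.3, 0, 0.64, -1, 0.55, -0.33, 0, 0.64, -1, 0.53, -0.37, 0, 0.64, -1, 0.5, -0.4, 0, 0.64, -1, 0.47, -0.43, 0, 0.64, -1, 0.45, -0.46, 0, 0.64, -1, 0.41, -0.49, 0, 0.64, -1, 0.38, -0.51, 0, 0.64])

```text
time: 23.85
position: [0.5118, -0.1448, 0.1373]
tool_rot: [0.97, 0.242, -0.001, -0.001]
ft_force: [0.2, 0.2, -1.6]
grip_width: 0.0196
grip_force: 50.0
```

Request:
play_rows(steps=[-1, 0.35, -0.54, 0, 0.64, -1, 0.31, -0.56, 0, 0.64, -1, 0.28, -0.58, 0, 0.64, -1, 0.24, -0.59, 0, 0.64, -1, 0.2, -0.61, 0, 0.64, -1, 0.16, -0.62, 0, 0.64, -1, 0.1, -0.5, 0, 0.51, -1, 0.05, -0.38, 0, 0.38, -1, 0.03, -0.26, 0, 0.26, -1, 0.01, -0.13, 0, 0.13])

```text
time: 24.85
position: [0.5244, 0.0082, 0.1374]
tool_rot: [1.0, -0.01, -0.002, -0.0]
ft_force: [0.4, 0.6, -1.8]
grip_width: 0.0193
grip_force: 50.0
```

Run:
```python
from h import *
W=back();print(robot.get_obs()["tool_rot"])
T=cam("top");hsv=cv2.cvtColor(T["image"],cv2.COLOR_RGB2HSV)
for n,lo,hi in(("red",0,4),("red2",174,180),("green",55,90),("blue",92,115),("yel",15,28)):
    m=cv2.inRange(hsv,(lo,110,60),(hi,255,255));N,L,s,c=cv2.connectedComponentsWithStats(m)
    print(n,[(c[i].round(1).tolist(),int(s[i,4]),plane(T,*c[i],.013)[:2].round(3).tolist()) for i in range(1,N) if s[i,4]>5 and 280<c[i][0]<385 and c[i][1]>150])
```

```text
red [([531.4, 223.1], 165)]
green [([544.8, 214.6], 126)]
blue []
yel [([522.2, 89.9], 857), ([224.6, 287.6], 403), ([331.4, 288.7], 370), ([292.4, 331.3], 4043)]
24.9 [0.525 0.008 0.137] [-0.449  0.071 -2.158] [-0.009  0.074 -0.037] 50.0 0.02
edges [(175, 25), (176, 30), (177, 13), (206, -14), (213, -13), (214, -18), (215, -19), (216, -15)]
[ 9.99946820e-01 -1.02134507e-02 -1.34978678e-03 -4.68877624e-04]
red [([314.3, 235.7], 23, [0.507, -0.275])]
red2 []
green [([325.8, 234.2], 12, [0.51, -0.306])]
blue []
yel [([306.0, 185.3], 230, [0.647, -0.255]), ([313.1, 269.1], 28, [0.416, -0.269])]
```

Run:
```python
from h import *
W=cam("wrist");T=cam("top");S=cam("scene")
o=np.zeros((600,800,3),np.uint8)
o[:420,:560]=W["image"][:,:,::-1]
o[0:300,560:800]=cv2.resize(T["image"][205:280,285:345,::-1],None,fx=4,fy=4,interpolation=cv2.INTER_CUBIC)
o[420:600,0:560]=S["image"][120:300,0:560,::-1]
o[300:600,560:800]=cv2.resize(S["image"][140:240,290:370,::-1],None,fx=3,fy=3,interpolation=cv2.INTER_CUBIC)
cv2.imwrite("pics/w6.png",o)
```

```text
(no output)
```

View pics/w6.png

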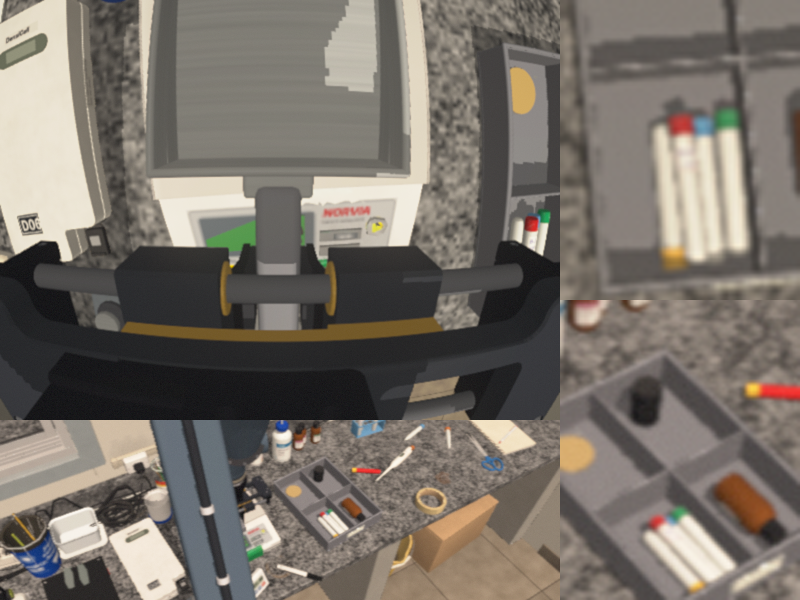

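The four tubes lie side by side in the target cell, and the dish, can and bottle are in place. The scoop is level over the pan, so I'll lower and release it.

Request:
play_rows(steps=[-1, 0, 0, 0.2, 0, -1, 0, 0, 0.25, 0, -1, 0, 0, 0.25, 0, -1, 0, 0, 0.25, 0, -1, 0, 0, 0.2, 0, -1, 0, 0, 0.15, 0, -1, 0, 0, 0.1, 0, -1, 0, 0, 0.05, 0, -1, 0, 0, 0.03, 0, -1, 0, 0, 0, 0])

```text
time: 26.1
position: [0.5259, 0.007, 0.0939]
tool_rot: [1.0, -0.01, 0.0, 0.0]
ft_force: [-0.8, -0.8, -1.5]
grip_width: 0.0193
grip_force: 50.0
```

Request:
play_rows(steps=[-1, 0, 0, 0, 0, -1, 0, 0, 0, 0, -1, 0, 0, 0, 0, -1, 0, 0, 0, 0, -1, 0, 0, 0, 0, -1, 0, 0, 0.02, 0, -1, 0, 0, 0.02, 0, -1, 0, 0, 0.02, 0, -1, 0, 0, 0, 0, -1, 0, 0, 0, 0], grip_force=4)

```text
time: 27.1
position: [0.5254, 0.007, 0.0921]
tool_rot: [1.0, -0.01, -0.0, -0.0]
ft_force: [-1.7, 0.2, 1.7]
grip_width: 0.0198
grip_force: 4.0
```

Request:
play_rows(steps=[-0.3, 0, 0, 0, 0, 0, 0, 0, 0, 0, 0.4, 0, 0, 0, 0, 0.7, 0, 0, 0, 0, 1, 0, 0, 0, 0, 1, 0, 0, 0, 0, 1, 0, 0, -0.3, 0, 1, 0, 0, -0.6, 0, 1, 0, 0, -0.9, 0, 1, 0, 0, -0.9, 0])

```text
time: 28.1
position: [0.5255, 0.007, 0.1742]
tool_rot: [1.0, -0.01, -0.0, -0.0]
ft_force: [1.2, 0.1, -0.1]
grip_width: 0.0855
grip_force: 0.0
```

Run:
```python
from h import *
import pickle
W=st();pickle.dump(W,open("c3.pkl","wb"));print(robot.get_obs()["q"].round(3))
```

```text
red [([511.5, 215.4], 138)]
green [([525.5, 208.2], 112), ([309.4, 250.6], 258)]
blue []
yel [([500.6, 92.3], 889), ([241.4, 255.6], 319), ([114.5, 282.4], 633), ([441.3, 282.4], 623), ([391.8, 327.4], 3178), ([403.4, 405.5], 187)]
28.15 [0.529 0.007 0.179] [ 1.494 -0.121  2.067] [-0.019 -0.046 -0.012] 0.0 0.086
[-0.199  0.456  1.726  0.     0.951  1.392]
```

Request:
play_rows(steps=[-1, -0.2, -0.3, -0.1, 0, -1, -0.4, -0.6, 0, 0, -1, -0.45, -0.65, 0, 0, -1, -0.5, -0.7, 0, 0, -1, -0.5, -0.7, 0, 0, -1, -0.5, -0.7, 0, 0, -1, -0.5, -0.7, 0, 0, -1, -0.5, -0.7, 0, 0, -1, -0.35, -0.55, 0, 0, -1, -0.12, -0.25, 0, 0], grip_force=20)

```text
time: 29.15
position: [0.4058, 0.1861, 0.1754]
tool_rot: [1.0, -0.009, -0.002, 0.0]
ft_force: [1.7, -0.3, -0.2]
grip_width: 0.0149
grip_force: 0.0
```

Run:
```python
from h import *
np.set_printoptions(precision=4,suppress=True)
W=st();T=cam("top")
g=cv2.cvtColor(T["image"],cv2.COLOR_RGB2GRAY)
print(proj(T,[[.4085,.185,.052]]))
p=robot.get_obs()["position"];d=np.array([.4085,.185])-p[:2];f=-.021
print("tx,ty units",d@[np.cos(f),np.sin(f)]/.03,d@[np.sin(f),-np.cos(f)]/.03)
# scoop check: handle edges in top image row at x=.50
g0=cv2.cvtColor(T["image"],cv2.COLOR_RGB2GRAY)[225:235,190:220].mean(0);print(g0.round().astype(int))
```

```text
red [([99.5, 5.3], 86)]
green [([472.5, 133.2], 422)]
blue []
yel [([427.7, 132.3], 652), ([232.8, 288.6], 354), ([323.0, 288.7], 360), ([285.9, 331.4], 4087)]
29.2 [0.406 0.186 0.176] [-0.215  0.395  0.365] [ 0.055 -0.01  -0.024] 0.0 0.011
[[138.2536 272.3572]]
tx,ty units 0.03471125158061374 0.020666149674758553
[109 110 110 111 111 112 112 112 113 112 109 111 117 120 120 122 122 114
  93  91 104 106 106 102  98  98  99 106 130 155]
```

Request:
play_rows(steps=[-1, 0.04, 0.02, 0.3, 0, -1, 0, 0, 0.6, 0, -1, 0, 0, 0.8, 0, -1, 0, 0, 0.8, 0, -1, 0, 0, 0.7, 0, -1, 0, 0, 0.4, 0, -1, 0, 0, 0.2, 0, -1, 0, 0, 0, 0, -1, 0, 0, 0, 0, -1, 0, 0, 0, 0])

```text
time: 30.25
position: [0.4106, 0.1842, 0.0626]
tool_rot: [1.0, -0.01, 0.001, -0.0]
ft_force: [-0.6, -0.1, 0.8]
grip_width: 0.0004
grip_force: 0.0
```

Request:
play_rows(steps=[-1, 0, 0, 0.1, 0, -1, 0, 0, 0.1, 0, -1, 0, 0, 0.1, 0, -1, 0, 0, 0.1, 0, -1, 0, 0, 0.1, 0, -1, 0, 0, 0.05, 0, -1, 0, 0, 0.02, 0, -1, 0, 0, 0, 0, -1, 0, 0, 0, 0, -1, 0, 0, 0, 0])

```text
time: 31.25
position: [0.41, 0.1843, 0.0451]
tool_rot: [1.0, -0.01, 0.0, -0.0]
ft_force: [-0.0, 0.9, 4.9]
grip_width: 0.0003
grip_force: 2.1
```

Request:
play_rows(steps=[-1, 0, 0, 0.05, 0, -1, 0, 0, 0.05, 0, -1, 0, 0, 0.05, 0, -1, 0, 0, 0, 0, -1, 0, 0, 0, 0, -1, 0, 0, 0, 0, -1, 0, 0, 0, 0, -1, 0, 0, 0, 0, -1, 0, 0, 0, 0, -1, 0, 0, 0, 0])

```text
time: 32.25
position: [0.4101, 0.1843, 0.0438]
tool_rot: [1.0, -0.01, 0.001, -0.0]
ft_force: [-4.4, -1.3, 40.8]
grip_width: 0.0004
grip_force: 20.2
```

Request:
play_rows(steps=[-1, 0, 0, -0.15, 0, -1, 0, 0, -0.2, 0, -1, 0, 0, -0.3, 0, -1, 0, 0, -0.5, 0, -1, 0, 0, -0.7, 0, -1, 0, 0, -0.7, 0, -1, 0, 0, -0.7, 0, -1, 0, 0, -0.5, 0, -1, 0, 0, -0.2, 0, -1, 0, 0, 0, 0])

```text
time: 33.25
position: [0.4102, 0.1843, 0.1594]
tool_rot: [1.0, -0.01, 0.001, -0.0]
ft_force: [-0.2, -0.8, -0.2]
grip_width: 0.0003
grip_force: 0.0
```

Run:
```python
from h import *
import pickle
np.set_printoptions(precision=4,suppress=True)
st();T=cam("top");g=lambda c:cv2.cvtColor(c["image"],cv2.COLOR_RGB2GRAY).astype(np.float32)
a,b=g(pickle.load(open("c0.pkl","rb"))["top"]),g(T)
# shift of scoop back end + handle, pan and timer patches relative to the start
for n,(x0,y0,x1,y1) in dict(handle=(190,195,225,246),timer=(183,265,222,295),pen=(232,262,275,310),scale=(165,140,255,150)).items():
    r=cv2.matchTemplate(b[y0-12:y1+12,x0-12:x1+12],a[y0:y1,x0:x1],cv2.TM_CCOEFF_NORMED);_,m,_,l=cv2.minMaxLoc(r);print(n,round(m,3),l[0]-12,l[1]-12)
```

```text
red [([90.5, 5.9], 102)]
green [([479.3, 138.2], 440)]
blue []
yel [([432.7, 137.5], 699), ([260.3, 288.9], 265), ([295.5, 288.8], 276), ([264.1, 331.3], 4066)]
33.3 [0.41  0.184 0.159] [-0.335  1.311 -0.449] [-0.034  0.075  0.083] 0.0 0.0
handle 0.698 0 -3
timer 0.946 0 0
pen 0.957 0 0
scale 0.974 0 0
```

```bash
python3 -c "
from rig import robot
print(robot.hand_in())"
```

```text
the job is handed in; nothing more can be done
None
```

I handed the job in at about 33 s of the 64 s allowed, and no verdict came back: all three tubes are in the target cell, the empty scoop is on the pan, and the plunger went down to its stop (the last push peaked near 41 N) and was released, though I did not check its spring-back in a picture.

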